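# Close the prepped dish and hold its label to the scanner

### The job

The wooden lid of the little red-rimmed dish has not gone home: while the dish stands on the chopping board, press the lid down at both ends until it sits level and fully down inside the rim. Then pick up the closed dish, lid upwards, and hold it still in the air with its yellow end label facing the label scanner squarely, centred in front of the scanner's window and 12 cm away from it; the scanner looks a little upwards, so tip the label end down to match, without leaning the dish to either side. Do not touch the scanner or disturb the other things, and finish while still holding the dish there.

Things in the scene. Friction and masses are not known exactly. Their poses are not given: they have to be found in the camera images.
- dish: small white enamel dish with a red rim, 130 mm long (x) x 60 mm wide (y) x 58 mm high, walls 4 mm, 0.25 to 0.5 kg, standing on the board; origin at the centre of its underside, z up, mass centre mid-length. Grip its flat upright long sides across the 60 mm. A yellow label covers the middle of its +x end face; a short yellow strip lies on the rim at that end
- label (a point): centre of the yellow label, on the outside of the dish's +x end: 65 mm from the dish's origin along its x and 30 mm up; the label faces along the dish's +x. Axes as the dish's
- lid: loose flat light-wood lid 116 x 47 x 5 mm, 60 g, inside the dish's rim with 2 to 3 mm play; origin at the centre of its underside, x along the dish's x. Near each end a tight seal holds it 0 to 5.5 mm too high, one end at least 3 mm. About 5 N down on an end slides it (steady friction 3 N) to a firm stop, where it stays: top 56 mm above the dish's underside, 2 mm below the rim
- lid_a (a point): top of the lid, 50 mm from its middle towards its +x (towards the label), right over one seal; fully down when 56 mm above the dish's underside
- lid_b (a point): top of the lid, 50 mm from its middle towards its -x, right over the other seal; fully down when 56 mm above the dish's underside
- scan_window (a point): centre of the scanner's red and black window: white head 64 x 80 x 56 mm in a black fork on a foot fixed to the counter at the robot's left, window 100 to 115 mm high. It looks along this point's -x: between -y and 0.8 rad from there towards +x, and upwards by 0.2 to 0.45 rad; its y is level. The head is stiff in its fork: do not touch
- scan_spot (a point): point in the empty air 120 mm in front of the window's centre, along its line of sight, where the label's centre has to be held; same axes as scan_window, so the label must face along this point's +x, with the dish's y axis level
- board: walnut chopping board 300 x 400 x 30 mm, fixed on the counter, origin at the centre of its underside; its top, 30 mm above the counter, carries the dish and the spice jar
- spice_jar: bystander: closed jar with a black cap, 42 mm across, 85 mm high, standing on a far corner of the board; origin at the centre of its underside
- pepper_mill: bystander: wooden pepper mill, 56 mm across, 162 mm high, on the counter beyond the board; origin at the centre of its underside
- ramekin: bystander: blue ceramic ramekin, 84 mm across, 48 mm high, on the counter ahead and left; origin at the centre of its underside
- pie_dish: bystander: large empty white pie dish with a red rim, 220 x 150 x 55 mm, on the counter right of the board; origin at the centre of its underside

How it is judged:
By the outcome, as a careful person would: the job done as asked, in the order asked, and still so for the second after the job is handed in, while the arm keeps its last pose, push and grip.
It also fails if it takes over 58 s, if anything falls off the work surface, if the arm or the gripper's body presses on something with over 40 N, if the wrist force passes 120 N, or if a joint passes its speed limit or range.

### The arm

A 6-joint arm with a two-finger parallel gripper is mounted at the origin on the work surface. World frame = base frame: x ahead of the robot, y to its left, z up, the work surface at z = 0. Lengths are in mm, angles in rad, forces in N, time in s.
With the tool pointing down it reaches from about 300 to 850 mm from the base axis. Payload 4.2 kg.
Tool frame: the origin (TCP) lies at the very end of the fingers, on their centre line; the grasp point (between the pads) lies env.pinch_z behind it (env.pinch_z is the distance from the TCP to the grasp point, in mm); z points along the fingers, y is the line along which they close (so a half turn about z gives the same grasp; the last joint's range is limited). The gripper opens to 91 mm and grips with 3 to 60 N. Pads are 32 mm wide; open, the fingers measure 118 mm over their backs; the gripper's body (76 mm by 178 mm) begins 60 mm behind the grasp point.
Start: joints at [-1.335, 0.32, 1.565, -0, 1.257, -0.02], TCP at [145.489, -556.306, 213.976] pointing down, gripper open.
Joint ranges: [-3.11, 3.11], [-0.84, 2.01], [0.21, 2.61], [-1.34, 4.49], [0.05, 2.63], [-2.56, 2.56]. Speed limits (rad/s): [2.57, 2.57, 3.14, 3.14, 3.14, 3.14].

### API

Orientations are given as a 3x3 rotation matrix whose columns are the frame's x, y, z axes.
In Python, from workcell import env, get_image, order gives the robot as it stands.
- The arm moves only by the tool arm_command, never from a script. Its argument "moves" is a list of rows, each a list of 3 entries, a list of its own where there are three numbers: the turn, a rotation vector about the tool's x, y, z in rad, then the shift along the tool's x, y, z in units of 25 mm (1.0 is 25 mm), then the opening, from 0 (shut) to 1 (fully open). A call has 1 to 12 rows; each row shifts and turns the commanded pose from where the row before left it, along the tool's axes as they then stand; what a row does not reach is not made up. A row lasts 1/12 s, in which the tool goes at most 41.7 mm and 7.16 degrees, less where a joint would pass 70% of its speed; a pose out of reach is approached as far as the arm can. A call is refused whole if a number of a shift passes 1 or a number of a turn 0.125, either way. A call with a gripper value outside its range is refused whole. The fingers move at their own pace and stop on an object; the grip force is fixed at half the most. Time passes only in rows, so rows that do not move let the fingers close. It gives the time, the measured TCP pose, the force, the opening and the grip force at its end, in the units of the state.
- env.observe(): the state, without advancing time (a new reading comes with each control period).
- get_image(name): name is "scene" or "top"; returns a dict with "img" (400x640x3 uint8, blue, green, red), "fx", "fy", "cx", "cy" (pixels), "position" and "orientation" of the camera in the world. Camera axes: x right, y down, z forward; pixel columns grow to the right and rows downward; lengths in mm; the calibration is good to about 2 mm. A picture is of the moment at which its call begins. There is no depth.
- order.sign_off(): hands the job in; it is judged then, once.
The state is a dict: "clock": time; "q": joint angles; "qd": joint speeds; "joint_efforts": joint torques, N m; "position": TCP position; "eef_rot": TCP orientation; "contact_force": force on the tool from outside, world axes, zero at the start; "torque": the same for the moment, N m; "width": finger opening in mm; "grip_force": force on a finger pad.
Only numpy, scipy, OpenCV 4.12 (cv2) and the standard library are available. Lean on these libraries where they do the work, as an engineer would, in place of code of your own. Each camera call takes 0.05 s, during which the arm holds its last target. There are 200 camera calls.

## Working session

There is one attempt and no reset: what is moved stays moved. The work goes in short steps, Python scripts to look and compute and a tool call to move; the robot and the scene stay as the last step left them, time stands still between calls to the robot, and variables do not carry over. Pictures are saved under pics/ and viewed, at most 10 in all, crops included, and the job is handed in when it is done.

Besides the shell and the picture viewer there is one more tool, called after "Request:" by a JSON object that holds its "op" and its "data", one argument or row to a line. arm_command: Moves the arm, as the interface text tells. Its arguments: {"type":"object","properties":{"moves":{"type":"array","items":{"type":"array"}}},"required":["moves"]}

```bash
mkdir -p pics; ls; cat > look.py <<'E'
import numpy as np, cv2
from workcell import env, get_image, order
def ray(c,u,v):
    d=np.array([(u-c["cx"])/c["fx"],(v-c["cy"])/c["fy"],1.]); return np.array(c["position"]),np.array(c["orientation"])@d
def plane(c,u,v,z):
    p,d=ray(c,u,v); return p+d*(z-p[2])/d[2]
def proj(c,X):
    a=np.array(c["orientation"]).T@(np.array(X)-c["position"]); return np.array([c["fx"]*a[0]/a[2]+c["cx"],c["fy"]*a[1]/a[2]+c["cy"]])
def tri(c1,p1,c2,p2):
    o1,d1=ray(c1,*p1);o2,d2=ray(c2,*p2)
    s=np.linalg.lstsq(np.c_[d1,-d2],o2-o1,rcond=None)[0]
    a=o1+d1*s[0];b=o2+d2*s[1]; return (a+b)/2,np.linalg.norm(a-b)
E
python3 - <<'E'
from look import *
for n in("scene","top"):
    c=get_image(n); cv2.imwrite(f"pics/{n}0.png",c["img"]); print(n,c["fx"],c["cx"],c["cy"],c["position"],np.round(c["orientation"],3).tolist())
print(env.pinch_z, env.observe())
E
```

```text
pics
scene 389.78899006666694 314.26211736243914 205.38503131433256 [1263.89031182  796.98011994  832.94763521] [[-0.811, 0.339, -0.478], [0.586, 0.476, -0.656], [0.005, -0.811, -0.585]]
top 434.70628413808345 324.1232799274823 202.38429569032024 [ 443.98361253  -52.69579696 1309.46764577] [[-0.01, -0.988, 0.157], [-1.0, 0.01, -0.007], [0.005, -0.157, -0.988]]
18.8 {'clock': 0.1, 'q': array([-1.33499388e+00,  3.20225404e-01,  1.56549978e+00, -3.39346995e-05,
        1.25739156e+00, -1.99939669e-02]), 'qd': array([-0.00010968, -0.00185404, -0.00188313,  0.00095306, -0.00077049,
        0.00032071]), 'joint_efforts': array([ 8.89881940e-04, -4.13332593e+01, -2.32508558e+01,  7.30008865e-02,
        4.21965925e-02, -4.46202580e-05]), 'position': array([ 145.37873276, -555.88004784,  213.22805038]), 'eef_rot': array([[ 9.67459444e-01,  2.53025835e-01, -3.87450238e-04],
       [ 2.53026132e-01, -9.67458321e-01,  1.47436785e-03],
       [-1.78879973e-06, -1.52442614e-03, -9.99998838e-01]]), 'contact_force': array([-0.79771147, -0.12516557,  0.30532219]), 'torque': array([-0.02522825,  0.0104906 ,  0.02007714]), 'grip_force': 0.0, 'width': 90.99372839923862}
```

View pics/scene0.png

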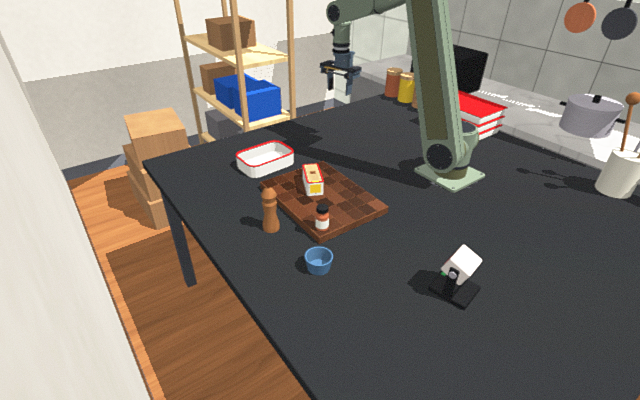

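View pics/top0.png

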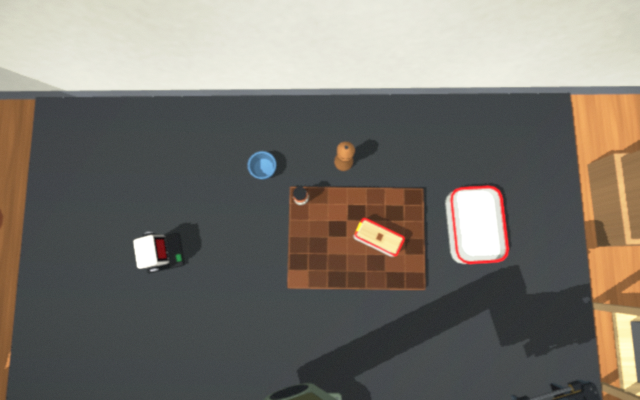

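The dish is at about (380,237) in the top view with its yellow end at about (360,226). The scanner head is at about (152,251), with its red window at (161,248) facing right. Next I'll view enlarged crops.

```bash
python3 - <<'E'
from look import *
t=cv2.imread("pics/top0.png");s=cv2.imread("pics/scene0.png")
f=lambda im,x,y:cv2.resize(im[y:y+50,x:x+66],(396,300),interpolation=cv2.INTER_CUBIC)
cv2.imwrite("pics/crop0.png",np.vstack([np.hstack([f(t,347,212),f(t,125,226)]),np.hstack([f(s,283,155),f(s,425,240)])]))
E
```

```text
(no output)
```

View pics/crop0.png

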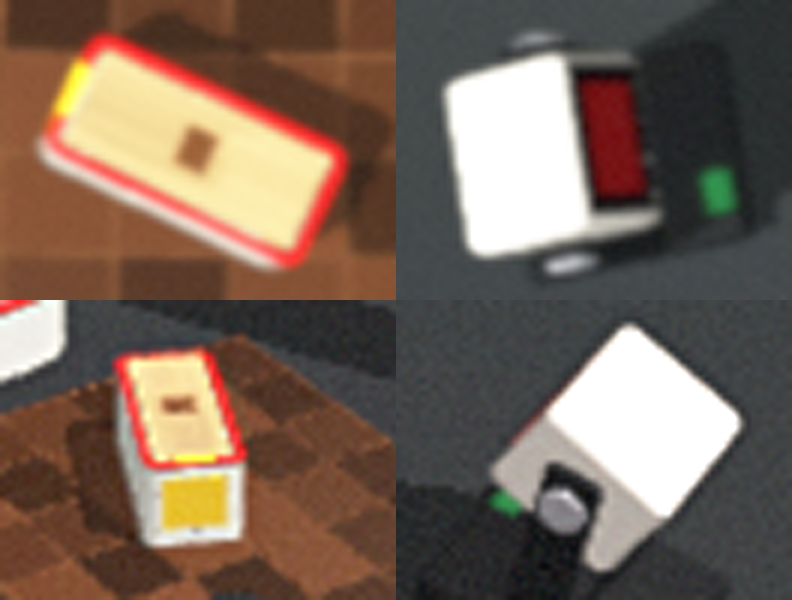

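Enlarged, the dish and scanner are clear. The scanner's white top face is visible in both views and the red window only in the top view. The dish rim and its yellow strip are clear in both. I'll measure by line fits and ray casts.

```bash
cat > meas.py <<'E'
from look import *
def quad(mask,roi,k=6):
    """corners of a 4-sided blob: approx polygon, then line fits on its sides"""
    c=max(cv2.findContours(mask,cv2.RETR_EXTERNAL,cv2.CHAIN_APPROX_NONE)[0],key=cv2.contourArea)
    h=cv2.convexHull(c); e=.02
    while len(a:=cv2.approxPolyDP(h,e*cv2.arcLength(h,True),True))>4: e+=.005
    a=a[:,0].astype(float); P=c[:,0].astype(float); L=[]
    for i in range(4):
        p,q=a[i],a[(i+1)%4]; d=q-p; n=np.linalg.norm(d); d/=n
        t=(P-p)@d; o=np.abs((P-p)@[-d[1],d[0]])
        s=P[(t>.2*n)&(t<.8*n)&(o<.08*n+4)].astype(np.float32)
        L.append(cv2.fitLine(s,cv2.DIST_HUBER,0,.01,.01).ravel())
    out=[]
    for i in range(4):
        l,m=L[i-1],L[i]; s=np.linalg.solve(np.c_[l[:2],-m[:2]],m[2:]-l[2:]); out.append(l[2:]+s[0]*l[:2])
    return (np.array(out)+.5)/k-.5+np.array(roi[:2])
def up(im,roi,k=6):
    x,y,w,h=roi; return cv2.resize(im[y:y+h,x:x+w],None,fx=k,fy=k,interpolation=cv2.INTER_CUBIC)
def rimmask(u):
    h=cv2.cvtColor(u,cv2.COLOR_BGR2HSV)
    m=(((h[...,0]<8)|(h[...,0]>172))&(h[...,1]>150)&(h[...,2]>150))|((h[...,0]>24)&(h[...,0]<34)&(h[...,1]>170)&(h[...,2]>190))
    return m.astype(np.uint8)*255
E
python3 - <<'E'
from meas import *
np.set_printoptions(precision=3,suppress=True)
T=get_image("top");S=get_image("scene")
r=(347,212,66,50);q=quad(rimmask(up(T["img"],r)),r)
W=np.array([plane(T,*p,88) for p in q]); print("dish px",q.tolist(),"\n",W)
print("centre",W.mean(0),"sides",np.linalg.norm(W-np.roll(W,-1,0),axis=1),"angles",[np.arctan2(*(b-a)[[1,0]]) for a,b in zip(W,np.roll(W,-1,0))])
rs=(283,155,66,50);u=up(S["img"],rs);m=rimmask(u);
m=cv2.morphologyEx(m,cv2.MORPH_OPEN,np.ones((3,3)))
for p in W: print("rim corner in scene",proj(S,p))
ys,xs=np.where(m[:170]>0);print("scene red bbox",xs.min()/6+283,xs.max()/6+283,ys.min()/6+155)
rt=(125,226,66,50);ut=up(T["img"],rt);g=cv2.cvtColor(ut,cv2.COLOR_BGR2GRAY)
qt=quad((g>170).astype(np.uint8)*255,rt)
rs=(425,240,66,50);us=up(S["img"],rs);g=cv2.cvtColor(us,cv2.COLOR_BGR2GRAY)
qs=quad((g>222).astype(np.uint8)*255,rs)
print("scan top",qt.tolist(),"\nscan scene",qs.tolist())
H=cv2.cvtColor(ut,cv2.COLOR_BGR2HSV);red=(((H[...,0]<8)|(H[...,0]>172))&(H[...,1]>150)&(H[...,2]>60)).astype(np.uint8)*255
print("red quad",quad(red,rt).tolist())
# match the corners of the white top face: best consistent cyclic order
best=min(([tri(T,a,S,qs[(i+k)%4]) for i,a in enumerate(qt)] for k in range(4)),key=lambda b:sum(x[1] for x in b))
for x in best: print(x)
for n,px,z in(("jar",(300,192),115),("ramekin",(262,165),48)): print(n,plane(T,*px,z))
E
```

```text
Traceback (most recent call last):
  File "meas.py", line 12, in quad
    L.append(cv2.fitLine(s,cv2.DIST_HUBER,0,.01,.01).ravel())
             ~~~~~~~~~~~^^^^^^^^^^^^^^^^^^^^^^^^^^^^
cv2.error: OpenCV(4.12.0) /io/opencv/modules/imgproc/src/linefit.cpp:50: error: (-215:Assertion failed) count > 0 in function 'fitLine2D_wods'
```

```bash
sed -i 's/    return m.astype(np.uint8)\*255/    m=cv2.morphologyEx(m.astype(np.uint8)*255,cv2.MORPH_OPEN,np.ones((5,5))); n,l,s,_=cv2.connectedComponentsWithStats(m)\n    m[(s[l,4]<250)]=0; f=np.zeros_like(m); cv2.fillPoly(f,[cv2.convexHull(cv2.findNonZero(m))],255); return f/; s/\[150\]//' meas.py
cat > m1.py <<'E'
from meas import *
np.set_printoptions(precision=3,suppress=True)
T=get_image("top");S=get_image("scene")
r=(347,212,66,50);m=rimmask(up(T["img"],r));q=quad(m,r)
W=np.array([plane(T,*p,88) for p in q]); print("dish px",q.tolist(),"\n",W)
print("centre",W.mean(0),"sides",np.linalg.norm(W-np.roll(W,-1,0),axis=1),"angles",[np.arctan2(*(b-a)[[1,0]]) for a,b in zip(W,np.roll(W,-1,0))])
rs=(283,155,66,50)
try:
    q=quad(rimmask(up(S["img"],rs)),rs);V=np.array([plane(S,*p,88) for p in q]);print("scene rim",V,V.mean(0))
except Exception as e: print(e)
rt=(125,226,66,50);ut=up(T["img"],rt);g=cv2.cvtColor(ut,cv2.COLOR_BGR2GRAY)
mt=cv2.morphologyEx((g>225).astype(np.uint8)*255,cv2.MORPH_OPEN,np.ones((25,25)));qt=quad(mt,rt)
rs=(425,240,66,50);us=up(S["img"],rs);g=cv2.cvtColor(us,cv2.COLOR_BGR2GRAY)
ms=(g>222).astype(np.uint8)*255;qs=quad(ms,rs)
print("scan top",qt.tolist(),"\nscan scene",qs.tolist())
H=cv2.cvtColor(ut,cv2.COLOR_BGR2HSV);red=(((H[...,0]<8)|(H[...,0]>172))&(H[...,1]>150)&(H[...,2]>60)).astype(np.uint8)*255
print("red quad",quad(red,rt).tolist())
best=min(([tri(T,a,S,qs[(i+k)%4]) for i,a in enumerate(qt)] for k in range(4)),key=lambda b:sum(x[1] for x in b))
for x in best: print(x)
for n,px,z in(("jar",(300,192),115),("ramekin",(262,165),48)): print(n,plane(T,*px,z))
E
python3 m1.py
```

```text
dish px [[361.9728784561157, 215.27263069152832], [405.85983657836914, 236.60806846618652], [396.4844627380371, 258.11340713500977], [356.02199935913086, 229.47364044189453]] 
 [[ 599.532 -167.586   88.   ]
 [ 537.855 -289.609   88.   ]
 [ 478.127 -261.025   88.   ]
 [ 559.374 -149.836   88.   ]]
centre [ 543.722 -217.014   88.   ] sides [136.725  66.215 137.71   43.906] angles [np.float64(-2.0387995216301382), np.float64(2.695232065922008), np.float64(0.9397597961860557), np.float64(-0.41619204217041067)]
scene rim [[ 477.899 -260.753   88.   ]
 [ 538.344 -137.521   88.   ]
 [ 596.87  -164.994   88.   ]
 [ 536.965 -289.771   88.   ]] [ 537.519 -213.259   88.   ]
scan top [[151.75345039367676, 234.64255046844482], [156.39258575439453, 263.83795166015625], [137.46885681152344, 268.4738311767578], [132.96382999420166, 239.7067747116089]] 
scan scene [[463.1704292297363, 243.5298924446106], [482.5232353210449, 259.68270683288574], [469.1133918762207, 276.0810127258301], [449.55656242370605, 258.810941696167]]
red quad [[163.6426124572754, 238.9166669845581], [166.01040267944336, 257.8372688293457], [157.9394416809082, 258.26184463500977], [154.8133373260498, 238.9166669845581]]
(array([546.359, 406.445, 133.645]), np.float64(0.7767106432779073))
(array([468.139, 389.791, 134.077]), np.float64(0.5457710461564149))
(array([456.637, 448.29 , 113.256]), np.float64(0.5468089610326231))
(array([535.2  , 464.724, 112.815]), np.float64(0.6112109537693872))
jar [663.266   6.464 115.   ]
ramekin [758.334 122.711  48.   ]
```

```bash
cat > plan.py <<'E'
from meas import *
from scipy.spatial.transform import Rotation as R
np.set_printoptions(precision=3,suppress=True)
yaw,pit=.205,.334
l=np.array([np.sin(yaw)*np.cos(pit),-np.cos(yaw)*np.cos(pit),np.sin(pit)])
u=np.array([-np.sin(yaw)*np.sin(pit),np.cos(yaw)*np.sin(pit),np.cos(pit)])
topc=np.array([501.58,427.3,123.4]); win=topc+32*l-28*u
def down(a): return np.c_[[np.cos(a),np.sin(a),0],[np.sin(a),-np.cos(a),0],[0,0,-1]]
def plan(P,Rt):
    o=env.observe(); Rc=o["eef_rot"]; t=R.from_matrix(Rc.T@Rt).as_rotvec()
    print("clock",o["clock"],"pos",o["position"],"F",o["contact_force"],"w",o["width"],"q",o["q"])
    print("turn",t,"then shift/25 (final axes)",Rt.T@(np.array(P)-o["position"])/25)
E
python3 - <<'E'
from plan import *
T=get_image("top");S=get_image("scene")
print("win",win,"proj",proj(T,win))
for p in [(163.6,238.9),(166,257.8),(157.9,258.3),(154.8,238.9)]:
    o,d=ray(T,*p); X=o+d*((win-o)@l)/(d@l); print((X-win)@np.cross(u,l),(X-win)@u)
for n in (T,S):
  print([proj(n,[538.2+s*65*.437,-213.8+s*65*.899,88]) for s in(1,-1)])
plan([520.7,-249.8,110],down(1.118))
E
```

```text
win [509.603 388.714 107.438] proj [161.098 248.824]
27.884235391289426 -16.960866510149934
-25.66021216981313 -14.256919190649405
-25.629958439859383 18.870937833424264
27.90289314487629 18.994717803124505
[array([357.925, 226.897]), array([400.067, 246.684])]
[array([315.301, 181.424]), array([309.401, 163.573])]
clock 0.4 pos [ 145.496 -556.211  213.852] F [ 0.191 -1.052  0.664] w 91.2168021237328 q [-1.335  0.32   1.565 -0.     1.257 -0.02 ]
turn [-0.    -0.    -0.862] then shift/25 (final axes) [17.587  8.134  4.154]
```

Request:
{"op": "arm_command", "data": {
  "moves": [
    [[0,0,-0.123],[0,0,0],0],
    [[0,0,-0.123],[0,0,0],0],
    [[0,0,-0.123],[0,0,0],0],
    [[0,0,-0.123],[0,0,0],0],
    [[0,0,-0.123],[0,0,0],0],
    [[0,0,-0.123],[0,0,0],0],
    [[0,0,-0.123],[0,0,0],0],
    [[0,0,0],[0.98,0.45,0],0],
    [[0,0,0],[0.98,0.45,0],0],
    [[0,0,0],[0.98,0.45,0],0],
    [[0,0,0],[0.98,0.45,0],0],
    [[0,0,0],[0.98,0.45,0],0]
  ]
}}

```text
clock: 1.4
position: [250.5, -470.1, 214.0]
eef_rot: [[0.439, 0.898, 0.0], [0.898, -0.439, -0.0], [-0.0, 0.0, -1.0]]
contact_force: [-0.4, -0.4, 0.5]
width: 13.7
grip_force: 0.0
```

Request:
{"op": "arm_command", "data": {
  "moves": [
    [[0,0,0],[0.98,0.45,0],0],
    [[0,0,0],[0.98,0.45,0],0],
    [[0,0,0],[0.98,0.45,0],0],
    [[0,0,0],[0.98,0.45,0],0],
    [[0,0,0],[0.98,0.45,0],0],
    [[0,0,0],[0.98,0.45,0],0],
    [[0,0,0],[0.98,0.45,0.4],0],
    [[0,0,0],[0.98,0.45,0.4],0],
    [[0,0,0],[0.98,0.45,0.5],0],
    [[0,0,0],[0.98,0.45,0.5],0],
    [[0,0,0],[0.98,0.45,0.5],0],
    [[0,0,0],[0.98,0.45,0.5],0]
  ]
}}

```text
clock: 2.4
position: [501.0, -264.9, 143.5]
eef_rot: [[0.438, 0.899, 0.0], [0.899, -0.438, -0.0], [-0.0, 0.0, -1.0]]
contact_force: [-0.4, 0.5, 0.5]
width: 0.6
grip_force: 0.0
```

```bash
python3 -c "
from plan import *
plan([520.7,-249.8,100],down(1.118))"
```

```text
clock 2.4 pos [ 501.002 -264.921  143.519] F [-0.367  0.457  0.545] w 0.5556381179260269 q [-0.507  0.36   1.691 -0.     1.09  -0.053]
turn [ 0.     0.    -0.001] then shift/25 (final axes) [0.889 0.444 1.741]
```

Request:
{"op": "arm_command", "data": {
  "moves": [
    [[0,0,0],[0.45,0.22,0.5],0],
    [[0,0,0],[0.45,0.22,0.5],0],
    [[0,0,0],[0,0,0.5],0],
    [[0,0,0],[0,0,0.3],0],
    [[0,0,0],[0,0,0],0],
    [[0,0,0],[0,0,0],0]
  ]
}}

```text
clock: 2.9
position: [519.2, -251.0, 98.7]
eef_rot: [[0.439, 0.898, -0.001], [0.898, -0.439, 0.0], [-0.0, -0.001, -1.0]]
contact_force: [0.6, -0.0, -0.1]
width: 0.4
grip_force: 0.0
```

```bash
python3 - <<'E'
from plan import *
plan([520.7,-249.8,92],down(1.118))
T=get_image("top");S=get_image("scene")
f=lambda im,x,y:cv2.resize(im[y:y+50,x:x+66],(396,300),interpolation=cv2.INTER_CUBIC)
cv2.imwrite("pics/press.png",np.hstack([f(T["img"],347,212),f(S["img"],283,150)]))
E
```

```text
clock 2.9 pos [ 519.18  -251.006   98.698] F [ 0.623 -0.011 -0.12 ] w 0.4091451118017314 q [-0.47   0.417  1.726 -0.     1.    -0.015]
turn [-0.001  0.    -0.002] then shift/25 (final axes) [0.07  0.034 0.268]
```

View pics/press.png

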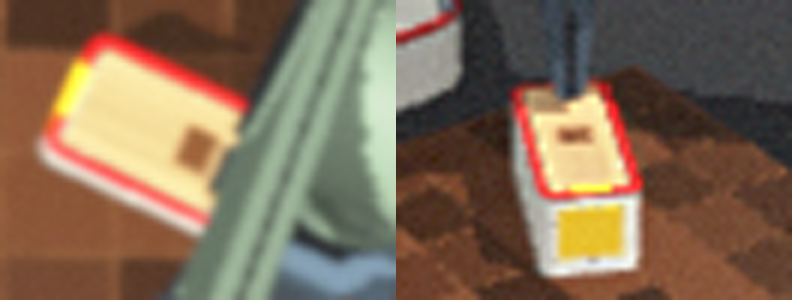

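The closed fingertips stand centred over the lid's far (b) end, inside the rim. Now I'll press.

Request:
{"op": "arm_command", "data": {
  "moves": [
    [[0,0,0],[0.07,0.03,0.1],0],
    [[0,0,0],[0,0,0.1],0],
    [[0,0,0],[0,0,0.06],0],
    [[0,0,0],[0,0,0.04],0],
    [[0,0,0],[0,0,0.04],0],
    [[0,0,0],[0,0,0],0],
    [[0,0,0],[0,0,0],0]
  ]
}}

```text
clock: 3.58
position: [521.1, -249.3, 90.5]
eef_rot: [[0.439, 0.899, -0.0], [0.899, -0.439, -0.0], [-0.0, 0.0, -1.0]]
contact_force: [-1.1, -0.4, 0.8]
width: 0.5
grip_force: 0.4
```

Request:
{"op": "arm_command", "data": {
  "moves": [
    [[0,0,0],[0,0,0.04],0],
    [[0,0,0],[0,0,0.04],0],
    [[0,0,0],[0,0,0.04],0],
    [[0,0,0],[0,0,0],0],
    [[0,0,0],[0,0,0],0]
  ]
}}

```text
clock: 4.0
position: [521.3, -249.3, 87.4]
eef_rot: [[0.439, 0.899, 0.0], [0.899, -0.439, -0.0], [-0.0, 0.0, -1.0]]
contact_force: [-0.3, -0.9, 2.2]
width: 0.8
grip_force: 0.6
```

Request:
{"op": "arm_command", "data": {
  "moves": [
    [[0,0,0],[0,0,0.03],0],
    [[0,0,0],[0,0,0.03],0],
    [[0,0,0],[0,0,0],0],
    [[0,0,0],[0,0,0],0]
  ]
}}

```text
clock: 4.33
position: [521.3, -249.3, 86.4]
eef_rot: [[0.439, 0.899, 0.0], [0.899, -0.439, -0.0], [-0.0, 0.0, -1.0]]
contact_force: [-1.3, 0.2, 4.1]
width: 0.8
grip_force: 2.5
```

Request:
{"op": "arm_command", "data": {
  "moves": [
    [[0,0,0],[0,0,0.03],0],
    [[0,0,0],[0,0,0.03],0],
    [[0,0,0],[0,0,0],0],
    [[0,0,0],[0,0,0],0]
  ]
}}

```text
clock: 4.67
position: [521.3, -249.3, 86.2]
eef_rot: [[0.439, 0.899, 0.001], [0.899, -0.439, -0.001], [-0.0, 0.001, -1.0]]
contact_force: [-3.9, 0.5, 12.0]
width: 0.2
grip_force: 6.1
```

Firm stop at 86.2 mm. I'll push slightly more, then go to the other end (80 mm along tool x).

Request:
{"op": "arm_command", "data": {
  "moves": [
    [[0,0,0],[0,0,0.03],0],
    [[0,0,0],[0,0,0],0],
    [[0,0,0],[0,0,0],0]
  ]
}}

```text
clock: 4.92
position: [521.3, -249.3, 86.2]
eef_rot: [[0.439, 0.899, 0.001], [0.899, -0.439, -0.001], [-0.0, 0.001, -1.0]]
contact_force: [-5.6, 1.1, 15.6]
width: 0.2
grip_force: 8.1
```

Request:
{"op": "arm_command", "data": {
  "moves": [
    [[0,0,0],[0,0,-0.3],0],
    [[0,0,0],[0,0,-0.4],0],
    [[0,0,0],[0.8,0,0],0],
    [[0,0,0],[0.8,0,0],0],
    [[0,0,0],[0.8,0,0],0],
    [[0,0,0],[0.8,0,0],0],
    [[0,0,0],[0,0,0.1],0],
    [[0,0,0],[0,0,0.1],0],
    [[0,0,0],[0,0,0.1],0],
    [[0,0,0],[0,0,0],0],
    [[0,0,0],[0,0,0],0]
  ]
}}

```text
clock: 5.83
position: [555.8, -178.1, 93.3]
eef_rot: [[0.44, 0.898, -0.001], [0.898, -0.44, 0.0], [-0.0, -0.001, -1.0]]
contact_force: [-0.8, -0.2, -0.5]
width: 0.2
grip_force: 0.0
```

```bash
python3 -c "
from plan import *
plan([538.2+.437*40,-213.8+.899*40,90],down(1.118))"
```

```text
clock 5.8333 pos [ 555.778 -178.112   93.341] F [-0.773 -0.238 -0.525] w 0.21960071224561162 q [-0.33   0.432  1.715 -0.     0.994  0.126]
turn [-0.001  0.    -0.002] then shift/25 (final axes) [ 0.008 -0.008  0.134]
```

Request:
{"op": "arm_command", "data": {
  "moves": [
    [[0,0,0],[0,0,0.06],0],
    [[0,0,0],[0,0,0.06],0],
    [[0,0,0],[0,0,0.05],0],
    [[0,0,0],[0,0,0.04],0],
    [[0,0,0],[0,0,0],0],
    [[0,0,0],[0,0,0],0]
  ]
}}

```text
clock: 6.33
position: [556.3, -177.4, 88.4]
eef_rot: [[0.439, 0.899, -0.0], [0.899, -0.439, -0.0], [-0.0, -0.0, -1.0]]
contact_force: [0.5, 0.8, 0.4]
width: 0.6
grip_force: 0.0
```

Request:
{"op": "arm_command", "data": {
  "moves": [
    [[0,0,0],[0,0,0.04],0],
    [[0,0,0],[0,0,0.03],0],
    [[0,0,0],[0,0,0.03],0],
    [[0,0,0],[0,0,0],0],
    [[0,0,0],[0,0,0],0]
  ]
}}

```text
clock: 6.75
position: [556.4, -177.3, 86.3]
eef_rot: [[0.438, 0.899, 0.0], [0.899, -0.438, -0.0], [-0.0, 0.0, -1.0]]
contact_force: [-0.7, 0.0, 4.3]
width: 0.5
grip_force: 1.6
```

Request:
{"op": "arm_command", "data": {
  "moves": [
    [[0,0,0],[0,0,0.03],0],
    [[0,0,0],[0,0,0.03],0],
    [[0,0,0],[0,0,0.03],0],
    [[0,0,0],[0,0,0],0],
    [[0,0,0],[0,0,0],0]
  ]
}}

```text
clock: 7.17
position: [556.4, -177.3, 86.2]
eef_rot: [[0.439, 0.899, 0.001], [0.899, -0.439, -0.0], [0.0, 0.001, -1.0]]
contact_force: [-4.9, 1.7, 14.7]
width: 0.3
grip_force: 7.6
```

Both ends are at the stop (86.2 mm). I'll raise, centre, open, and re-measure the rim.

Request:
{"op": "arm_command", "data": {
  "moves": [
    [[0,0,0],[0,0,-0.3],0],
    [[0,0,0],[0,0,-0.5],0.5],
    [[0,0,0],[0,0,-0.8],1],
    [[0,0,0],[-0.8,0,-0.8],1],
    [[0,0,0],[-0.8,0,0],1],
    [[0,0,0],[0,0,0],1],
    [[0,0,0],[0,0,0],1],
    [[0,0,0],[0,0,0],1]
  ]
}}

```text
clock: 7.83
position: [538.6, -212.8, 143.1]
eef_rot: [[0.439, 0.899, -0.001], [0.899, -0.439, 0.001], [0.0, -0.001, -1.0]]
contact_force: [-0.0, -0.2, 0.1]
width: 44.1
grip_force: 0.0
```

```bash
python3 - <<'E'
from plan import *
S=get_image("scene");T=get_image("top")
rs=(283,155,66,50)
try:
    q=quad(rimmask(up(S["img"],rs)),rs);V=np.array([plane(S,*p,88) for p in q]);print("scene rim",V,V.mean(0))
except Exception as e: print(e)
plan([538.2,-213.8,41],down(1.118))
f=lambda im,x,y:cv2.resize(im[y:y+50,x:x+66],(396,300),interpolation=cv2.INTER_CUBIC)
cv2.imwrite("pics/pre.png",np.hstack([f(S["img"],283,150),f(T["img"],347,212)]))
E
```

```text
scene rim [[ 478.129 -262.254   88.   ]
 [ 538.057 -137.229   88.   ]
 [ 596.849 -165.208   88.   ]
 [ 538.802 -283.644   88.   ]] [ 537.959 -212.084   88.   ]
clock 7.9333 pos [ 538.756 -212.485  142.95 ] F [1.067 0.809 0.651] w 52.2140679490579 q [-0.396  0.379  1.662  0.     1.102  0.058]
turn [-0.001 -0.    -0.001] then shift/25 (final axes) [-0.057  0.003  4.078]
```

View pics/pre.png

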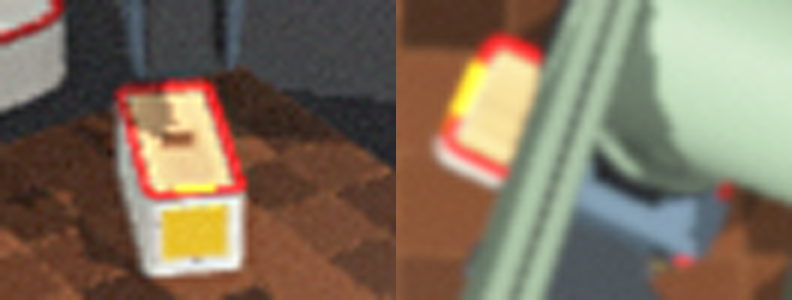

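The dish hasn't moved (same rim as before) and the lid is down inside the rim. The gripper is centred over it and still opening. I'll wait for that, then descend.

Request:
{"op": "arm_command", "data": {
  "moves": [
    [[0,0,0],[0,0,0],1],
    [[0,0,0],[0,0,0],1],
    [[0,0,0],[0,0,0],1],
    [[0,0,0],[0,0,0],1],
    [[0,0,0],[-0.05,0,0],1],
    [[0,0,0],[0,0,0],1]
  ]
}}

```text
clock: 8.43
position: [538.2, -214.5, 143.7]
eef_rot: [[0.439, 0.899, 0.0], [0.899, -0.439, -0.0], [-0.0, 0.0, -1.0]]
contact_force: [-0.3, 0.6, -0.3]
width: 90.3
grip_force: 0.0
```

Request:
{"op": "arm_command", "data": {
  "moves": [
    [[0,0,0],[0,0,0.4],1],
    [[0,0,0],[0,0,0.4],1],
    [[0,0,0],[0,0,0.4],1],
    [[0,0,0],[0,0,0.4],1],
    [[0,0,0],[0,0,0.4],1],
    [[0,0,0],[0,0,0.4],1],
    [[0,0,0],[0,0,0.4],1],
    [[0,0,0],[0,0,0.4],1],
    [[0,0,0],[0,0,0.4],1],
    [[0,0,0],[0,0,0.4],1],
    [[0,0,0],[0,0,0],1],
    [[0,0,0],[0,0,0],1]
  ]
}}

```text
clock: 9.43
position: [537.9, -214.3, 43.0]
eef_rot: [[0.439, 0.899, -0.001], [0.899, -0.439, 0.0], [-0.0, -0.001, -1.0]]
contact_force: [0.3, -0.1, 0.6]
width: 91.0
grip_force: 0.0
```

Request:
{"op": "arm_command", "data": {
  "moves": [
    [[0,0,0],[0,0,0],0.3],
    [[0,0,0],[0,0,0],0.3],
    [[0,0,0],[0,0,0],0.3],
    [[0,0,0],[0,0,0],0.3],
    [[0,0,0],[0,0,0],0.3],
    [[0,0,0],[0,0,0],0.3],
    [[0,0,0],[0,0,0],0.3],
    [[0,0,0],[0,0,0],0.3]
  ]
}}

```text
clock: 10.1
position: [538.7, -214.6, 44.1]
eef_rot: [[0.439, 0.899, 0.001], [0.899, -0.439, -0.001], [0.0, 0.001, -1.0]]
contact_force: [1.2, -1.0, 2.5]
width: 60.0
grip_force: 29.9
```

Request:
{"op": "arm_command", "data": {
  "moves": [
    [[0,0,0],[0,0,-0.2],0.3],
    [[0,0,0],[0,0,-0.4],0.3],
    [[0,0,0],[0,0,-0.5],0.3],
    [[0,0,0],[0,0,-0.5],0.3],
    [[0,0,0],[0,0,-0.5],0.3],
    [[0,0,0],[0,0,-0.5],0.3],
    [[0,0,0],[0,0,-0.5],0.3],
    [[0,0,0],[0,0,-0.5],0.3],
    [[0,0,0],[0,0,-0.5],0.3],
    [[0,0,0],[0,0,-0.5],0.3],
    [[0,0,0],[0,0,-0.4],0.3],
    [[0,0,0],[0,0,-0.2],0.3]
  ]
}}

```text
clock: 11.1
position: [538.4, -214.5, 175.2]
eef_rot: [[0.439, 0.899, 0.001], [0.899, -0.439, -0.001], [-0.0, 0.002, -1.0]]
contact_force: [0.2, 0.0, -3.6]
width: 60.2
grip_force: 29.9
```

```bash
cat >> plan.py <<'E'
spot=win+120*l; Rg=np.c_[-l,np.cross(u,l),-u]; lab=np.array([65.5,0,-15.9]); Pg=spot-Rg@lab
E
python3 - <<'E'
from plan import *
print("spot",spot,"Pg",Pg,"\n",Rg); plan(Pg,Rg)
o=env.observe(); print(o["grip_force"], "flat shift in final yaw axes /25", down(1.776).T@(Pg-o["position"])/25)
E
```

```text
spot [532.681 277.72  146.777] Pg [546.339 212.032 153.228] 
 [[-0.192  0.979  0.067]
 [ 0.925  0.204 -0.321]
 [-0.328  0.    -0.945]]
clock 11.1 pos [ 538.397 -214.498  175.242] F [ 0.181  0.049 -3.602] w 60.23549668159459 q [-0.399  0.352  1.616 -0.     1.171  0.055]
turn [-0.109 -0.321 -0.653] then shift/25 (final axes) [16.008  3.784 -4.623]
29.91644114255905 flat shift in final yaw axes /25 [16.638  3.788  0.881]
```

Request:
{"op": "arm_command", "data": {
  "moves": [
    [[0,0,-0.08],[0,0,0],0.3],
    [[0,0,-0.1],[0,0,0],0.3],
    [[0,0,-0.1],[0,0,0],0.3],
    [[0,0,-0.1],[0,0,0],0.3],
    [[0,0,-0.1],[0,0,0],0.3],
    [[0,0,-0.1],[0,0,0],0.3],
    [[0,0,-0.078],[0,0,0],0.3],
    [[0,0,0],[0.3,0.1,0],0.3],
    [[0,0,0],[0.5,0.15,0],0.3],
    [[0,0,0],[0.7,0.2,0],0.3],
    [[0,0,0],[0.7,0.2,0],0.3],
    [[0,0,0],[0.7,0.2,0],0.3]
  ]
}}

```text
clock: 12.1
position: [544.0, -137.1, 173.5]
eef_rot: [[-0.201, 0.98, -0.001], [0.98, 0.201, 0.001], [0.001, -0.001, -1.0]]
contact_force: [0.1, -0.4, -4.2]
width: 59.9
grip_force: 29.9
```

Request:
{"op": "arm_command", "data": {
  "moves": [
    [[0,0,0],[0.7,0.2,0],0.3],
    [[0,0,0],[0.7,0.2,0],0.3],
    [[0,0,0],[0.7,0.2,0],0.3],
    [[0,0,0],[0.7,0.2,0],0.3],
    [[0,0,0],[0.7,0.2,0],0.3],
    [[0,0,0],[0.7,0.2,0],0.3],
    [[0,0,0],[0.7,0.2,0],0.3],
    [[0,0,0],[0.7,0.2,0],0.3],
    [[0,0,0],[0.7,0.2,0],0.3],
    [[0,0,0],[0.7,0.2,0],0.3],
    [[0,0,0],[0.7,0.2,0],0.3],
    [[0,0,0],[0.7,0.2,0],0.3]
  ]
}}

```text
clock: 13.1
position: [559.7, 80.9, 173.6]
eef_rot: [[-0.201, 0.98, -0.001], [0.98, 0.201, 0.0], [0.001, -0.001, -1.0]]
contact_force: [-0.2, -0.1, -4.8]
width: 59.9
grip_force: 29.9
```

Request:
{"op": "arm_command", "data": {
  "moves": [
    [[0,0,0],[0.7,0.1,0],0.3],
    [[0,0,0],[0.7,0.1,0],0.3],
    [[0,0,0],[0.7,0.1,0],0.3],
    [[0,0,0],[0.6,0,0],0.3],
    [[0,0,0],[0.4,0,0],0.3],
    [[0,-0.05,0],[0.2,0,0],0.3],
    [[0,-0.07,0],[0,0,0],0.3],
    [[0,-0.07,0],[0,0,0],0.3],
    [[0,-0.07,0],[0,0,0],0.3],
    [[0,-0.074,0],[0,0,0],0.3],
    [[0,0,0],[0,0,0],0.3],
    [[0,0,0],[0,0,0],0.3]
  ]
}}

```text
clock: 14.1
position: [550.4, 162.4, 173.1]
eef_rot: [[-0.193, 0.979, 0.066], [0.925, 0.204, -0.32], [-0.326, -0.001, -0.945]]
contact_force: [0.1, -0.1, -3.9]
width: 60.3
grip_force: 29.9
```

```bash
python3 -c "
from plan import *
plan(Pg,Rg)"
```

```text
clock 14.1 pos [550.388 162.398 173.09 ] F [ 0.102 -0.133 -3.851] w 60.30849364822099 q [ 0.453  0.39   1.613 -0.34   1.243  0.374]
turn [-0.001 -0.002  0.001] then shift/25 (final axes) [2.128 0.246 0.103]
```

Request:
{"op": "arm_command", "data": {
  "moves": [
    [[0,0,0],[0.3,0.05,0],0.3],
    [[0,0,0],[0.5,0.05,0.03],0.3],
    [[0,0,0],[0.5,0.05,0.03],0.3],
    [[0,0,0],[0.4,0.05,0.04],0.3],
    [[0,0,0],[0.3,0.05,0],0.3],
    [[0,0,0],[0.13,0,0],0.3],
    [[0,0,0],[0,0,0],0.3],
    [[0,0,0],[0,0,0],0.3],
    [[0,0,0],[0,0,0],0.3],
    [[0,0,0],[0,0,0],0.3]
  ]
}}

```text
clock: 14.93
position: [547.4, 210.4, 154.1]
eef_rot: [[-0.191, 0.979, 0.067], [0.925, 0.202, -0.321], [-0.328, 0.0, -0.945]]
contact_force: [-0.3, -0.3, -3.9]
width: 60.1
grip_force: 29.9
```

```bash
python3 - <<'E'
from plan import *
plan(Pg,Rg)
T=get_image("top");S=get_image("scene")
print("spot px",proj(S,spot),"top",proj(T,spot))
cv2.imwrite("pics/fT.png",T["img"]);cv2.imwrite("pics/fS.png",S["img"])
f=lambda im,x,y:cv2.resize(im[y:y+75,x:x+100],(400,300),interpolation=cv2.INTER_CUBIC)
cv2.imwrite("pics/final.png",np.hstack([f(S["img"],375,180),f(T["img"],140,200)]))
E
```

```text
clock 14.9333 pos [547.386 210.385 154.142] F [-0.295 -0.269 -3.904] w 60.106277799937786 q [ 0.526  0.436  1.588 -0.335  1.244  0.451]
turn [-0.     0.    -0.001] then shift/25 (final axes) [ 0.081 -0.028  0.011]
spot px [416.135 227.358] top [197.818 238.959]
```

View pics/final.png

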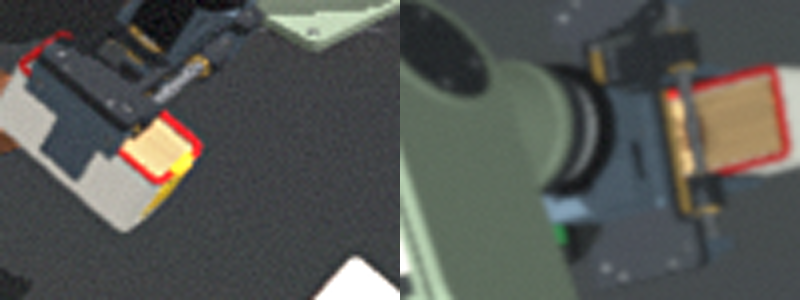

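The dish is held with its label near the predicted scan_spot pixel (crop 164,190). The label-end rim corner is at about crop (203,148), and the far-end corners in the top view are at about (778,66) and (790,158). I'll check these against the predicted corners.

```bash
python3 - <<'E'
from plan import *
T=get_image("top");S=get_image("scene");o=env.observe();Rc=o["eef_rot"];P=o["position"]
# dish frame in the tool: origin 14.1 along tool z, 0.5 along x; dish y=-tool y
def W(x,y,z): return P+Rc@np.array([x+.5,-y,14.1-z])
for y in(30,-30):
    print(y,"scene +x rim crop",(proj(S,W(65,y,58))-[375,180])*4+2,"bottom",(proj(S,W(65,y,0))-[375,180])*4+2,"top -x rim crop",(proj(T,W(-65,y,58))-[140,200])*4+[402,2])
J=lambda d:(proj(T,W(-65+d,0,58))-proj(T,W(-65,0,58)))*4, (proj(S,W(65+1,0,58))-proj(S,W(65,0,58)))*4
print("top per mm",J[0](1),"scene per mm",J[1])
r=(315,212,30,45) # -x end in the top view: red rim
u=up(T["img"],r);h=cv2.cvtColor(u,cv2.COLOR_BGR2HSV)
m=(((h[...,0]<8)|(h[...,0]>172))&(h[...,1]>150)&(h[...,2]>100))
for row in range(30,260,20):
    x=np.where(m[row])[0]
    if len(x): print((row/6+12)*4,(x.min()/6+175)*4+400,(x.max()/6+175)*4+400)
E
```

```text
30 scene +x rim crop [203.824 146.275] bottom [167.407 195.54 ] top -x rim crop [791.396 156.208]
-30 scene +x rim crop [159.006 185.781] bottom [123.126 235.137] top -x rim crop [774.118  63.462]
top per mm [-1.374  0.369] scene per mm [1.14  0.954]
```

The predicted corners match the picture to about 1–2 mm, so there is no slip. One small correction, then settle.

Request:
{"op": "arm_command", "data": {
  "moves": [
    [[0,0,0],[0.06,-0.02,0.01],0.3],
    [[0,0,0],[0,0,0],0.3],
    [[0,0,0],[0,0,0],0.3],
    [[0,0,0],[0,0,0],0.3],
    [[0,0,0],[0,0,0],0.3],
    [[0,0,0],[0,0,0],0.3],
    [[0,0,0],[0,0,0],0.3],
    [[0,0,0],[0,0,0],0.3]
  ]
}}

```text
clock: 15.8
position: [546.5, 211.9, 153.1]
eef_rot: [[-0.191, 0.979, 0.066], [0.925, 0.203, -0.321], [-0.328, 0.0, -0.945]]
contact_force: [-0.1, 0.2, -4.2]
width: 59.8
grip_force: 29.9
```

```bash
python3 -c "
from plan import *
plan(Pg,Rg); print(order.sign_off())"
```

```text
clock 15.8 pos [546.512 211.938 153.131] F [-0.129  0.195 -4.198] w 59.77872167789643 q [ 0.529  0.437  1.589 -0.334  1.243  0.454]
turn [-0.     0.    -0.001] then shift/25 (final axes) [ 0.004 -0.006 -0.005]
the job is handed in; nothing more can be done
None
```

I pressed the lid down to its stop at both ends; the closed dish is now held with its label square to the scanner, 120 mm from the window by my measurements (good to about 2 mm), and I handed the job in at 15.8 s.

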